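# Bring the marked bottle round on the revolving stand

### The job

Turn the revolving stand until the red mark on its plate lines up with the fixed yellow pointer. Then take the brown dropper bottle out of the marked pocket and stand it upright in the aluminium drip tray, leaving the mark at the pointer and the other three things standing in their pockets.

Things in the scene. Friction and masses are not known exactly. Their poses are not given: they have to be found in the camera images.
- stand_foot: Fixed grey foot of the revolving stand. Origin on the turning axis at the table top; its -x axis points towards the yellow pointer. The foot cannot move.
- pointer_tip (a point): Tip of the fixed yellow pointer, a small arrowhead just outside the plate's rim, 134 mm from the turning axis, at the height of the plate's top (45 mm above the table).
- carousel: Round grey plate, 260 mm across, 12 mm thick, turning several turns both ways about the vertical axis. Origin on the axis at its underside, 33 mm above the table; z up. Its four square pockets (52 mm inside, walls 4 mm thick, 25 mm high) are centred 65 mm from the axis at its -x (the marked one), -y, +x and +y sides. 2 to 5 N at a post turns it; it stops where left. Jerks rock what stands on it.
- red_mark (a point): Outer end of the red line, 8 mm wide, that runs from the outer wall of the marked pocket to the rim of the plate: on the plate's top at the rim, 130 mm from the axis.
- post_0 (a point): Top of an upright steel post, 16 mm in diameter (26 mm at its foot), 110 mm from the axis, whose top is 70 mm above the plate's top (115 mm above the table). Seen from above it stands 45 degrees anticlockwise from the red mark.
- post_1 (a point): Top of a like post, 135 degrees anticlockwise from the red mark.
- post_2 (a point): Top of a like post, 225 degrees anticlockwise from the red mark.
- post_3 (a point): Top of a like post, 315 degrees anticlockwise from the red mark.
- oil_bottle: The wanted bottle: brown dropper bottle with black dropper top, standing in the marked pocket. Body 33 mm in diameter up to 70 mm, then a 24 mm collar to 77 mm and a thin dropper to 102 mm. About 70 g. Origin at the centre of its underside, z up.
- other_bottle: A bottle of the same looks in another pocket, to be left there. Origin at the centre of its underside, z up.
- stamp: Hand stamp with red knob handle, 25x50x67 mm, in another pocket, to be left there. Origin at the centre of its underside, z up.
- v_block: Steel V-block 45x42x30 mm, in another pocket, to be left there. Origin at the centre of its underside, z up.
- drip_tray: Fixed square aluminium tray with black mat, 120x120 mm outside, walls 4 mm thick and 12 mm high; its inner floor is 5.5 mm above its origin. Origin at the centre of its underside, 1.5 mm above the table.

How it is judged:
By the outcome, as a careful person would: the job done as asked, in the order asked, and still so for the second after the job is handed in, with the robot touching nothing.
It also fails if it takes over 67 s, if anything falls off the work surface, if the arm or the gripper's body presses on something with over 40 N, if the wrist force passes 120 N, or if a joint passes its speed limit or range.

### The arm

A 6-joint arm with a two-finger parallel gripper is mounted at the origin on a cart in front of the work surface, level with it; the furniture and walls round the work are solid. World frame = base frame: x ahead of the robot, y to its left, z up, the work surface at z = 0. Lengths are in mm, angles in rad, forces in N, time in s.
With the tool pointing down it reaches from about 300 to 950 mm from the base axis. Payload 3.1 kg.
Tool frame: the origin (TCP) lies midway between the tips of the shut fingers; the grasp point (between the pads) lies 19 mm behind it (robot.grip_depth is the distance from the TCP to the grasp point, in mm); z points along the fingers, y is the line along which they close (so a half turn about z gives the same grasp; the last joint's range is limited). The gripper opens to 85 mm and grips with 20 to 120 N. Pads are 22 mm wide; open, the fingers measure 114 mm over their backs; the gripper's body (76 mm by 85 mm) begins 54 mm behind the grasp point. The pads swing forward as they close: fully open they stand 13 mm farther back than shut.
Start: joints at [-1.247, 0.308, 1.634, -0, 1.2, -0.07], TCP at [239.787, -577.178, 231.272] pointing down, gripper open.
Joint ranges: [-3.06, 3.06], [-0.79, 1.96], [0.05, 2.63], [-1.19, 4.34], [0.05, 2.64], [-2.94, 2.94]. Speed limits (rad/s): [2.79, 2.79, 3.14, 3.14, 3.14, 3.14].

### API

Orientations are given as a unit quaternion [w, x, y, z].
In Python, from workcell import robot gives the robot as it stands.
- The arm moves only by the shell command python3 steer.py FILE, which reads ROWS from the file FILE. ROWS is a JSON list of rows, 1 to 12 of them, each written [[dx, dy, dz], [rx, ry, rz], opening]: dx, dy, dz in fractions of the full range, 1 being 75 cm, then a rotation vector rx, ry, rz in fractions of the full range, 1 being 2 pi rad, then the finger opening in mm; each row is the pose to reach, as a shift and turn from the pose commanded when the command began, along the tool's axes at that moment; what a row does not reach only later rows make up. A row lasts 1/12 s, in which the tool goes at most 41.7 mm and 0.125 rad, less where a joint would pass 70% of its speed; a pose out of reach is approached as far as the arm can. The fingers move at their own pace and stop on an object; the grip force is fixed at half the most. Time passes only in rows, so rows that do not move let the fingers close. It prints the time, the measured TCP pose, the force, the opening and the grip force at its end. Shift and turn numbers lie between -1 and 1, and a call with a number outside is refused. Input that does not fit is refused with a message, and nothing moves.
- robot.read_state(): the state, without advancing time (a new reading comes with each control period).
- robot.capture(name): name is "side" or "top"; returns a dict with "frame" (400x640x3 uint8, blue, green, red), "camera_matrix" (3x3 intrinsics, pixels), "rvec" (rotation vector, rad) and "tvec" (3), from world to camera coordinates, as OpenCV has them. Camera axes: x right, y down, z forward; pixel columns grow to the right and rows downward; lengths in mm; the calibration is good to about 2 mm. A picture is of the moment at which its call begins. There is no depth.
- robot.close_job(): hands the job in; it is judged then, once.
The state is a dict: "t": time; "q": joint angles; "dq": joint speeds; "joint_torque": joint torques, N m; "position": TCP position; "tool_rot": TCP orientation; "wrist_force": force on the tool from outside, world axes, zero at the start; "wrist_torque": the same for the moment, N m; "opening": finger opening in mm; "grip_force": force on a finger pad.
Only numpy, scipy, OpenCV 4.12 (cv2) and the standard library are available. Lean on these libraries where they do the work, as an engineer would, in place of code of your own. Each camera call takes 0.05 s, during which the arm holds its last target. There are 200 camera calls.

## Working session

There is one attempt and no reset: what is moved stays moved. The work goes in short steps, Python scripts to look and compute and a shell command to move; the robot and the scene stay as the last step left them, time stands still between calls to the robot, and variables do not carry over. Pictures are saved under pics/ and viewed, at most 12 in all, crops included, and the job is handed in when it is done.

```bash
ls; mkdir -p pics; python3 - <<'E'
from workcell import robot
import cv2
for n in("top","side"):
    c=robot.capture(n); cv2.imwrite(f"pics/{n}0.png",c["frame"]); 
    R=cv2.Rodrigues(c["rvec"])[0]; print(n,c["camera_matrix"].tolist(),(-R.T@c["tvec"].reshape(3)).round())
s=robot.read_state(); print(s["t"],s["position"],s["tool_rot"],s["opening"])
E
```

```text
pics
steer.py
workcell.py
top [[443.7404212546665, 0.0, 314.78667246170824], [0.0, 443.7404212546665, 204.5499035214185], [0.0, 0.0, 1.0]] [ 309.  -68. 1189.]
side [[507.88945829245614, 0.0, 319.29639482765765], [0.0, 507.88945829245614, 197.13152418497333], [0.0, 0.0, 1.0]] [  524. -1036.   520.]
0.1 [ 239.52473281 -576.4686581   230.16857571] [-1.03384059e-03  9.80680086e-01  1.95615637e-01 -1.48454141e-04] 85.80578979095017
```

View pics/top0.png

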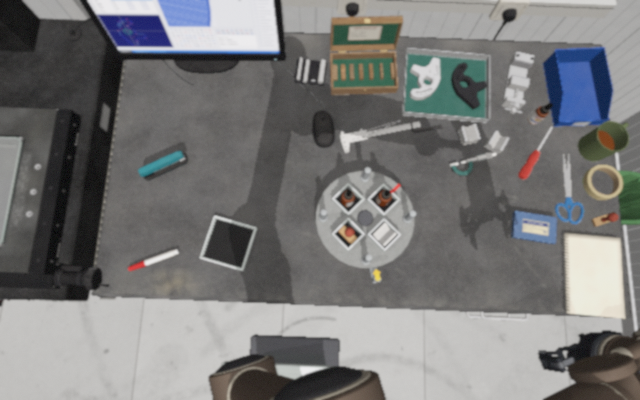

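View pics/side0.png

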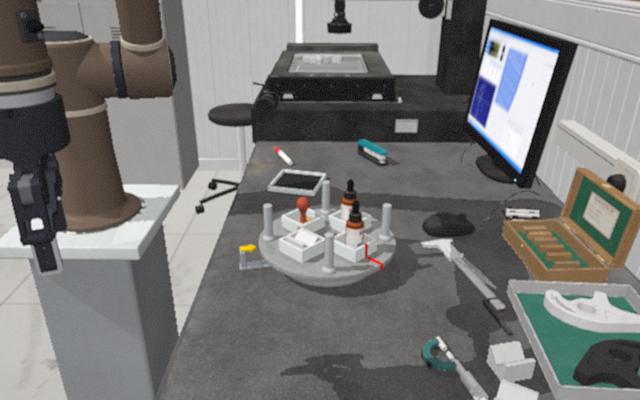

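The top view shows the plate centred near (366,218), the red mark at (397,187), the yellow pointer at (377,275) and the tray at (228,242). Posts are near (367,172), (413,213), (368,259) and (323,213). The side view confirms the red mark beside the front brown bottle. Next I measure these.

```bash
cat > h.py <<'E'
from workcell import robot
import cv2, numpy as np
def cap(n): return robot.capture(n)
def cast(c,uv,z):
    R=cv2.Rodrigues(c["rvec"])[0]; o=-R.T@np.asarray(c["tvec"]).reshape(3)
    p=cv2.undistortPoints(np.float64(uv).reshape(-1,1,2),c["camera_matrix"],None).reshape(-1,2)
    d=np.c_[p,np.ones(len(p))]@R
    return o+d*((z-o[2])/d[:,2])[:,None]
def proj(c,P): return cv2.projectPoints(np.float64(P).reshape(-1,3),c["rvec"],c["tvec"],c["camera_matrix"],None)[0].reshape(-1,2)
def mask(c,lo,hi,box):
    m=cv2.inRange(cv2.cvtColor(c["frame"],cv2.COLOR_BGR2HSV),np.array(lo),np.array(hi))
    k=np.zeros_like(m); x0,y0,x1,y1=box; k[y0:y1,x0:x1]=m[y0:y1,x0:x1]; return k
def pts(m): y,x=np.nonzero(m); return np.c_[x,y].astype(float)
def comps(m,amin=4):
    n,l,s,ce=cv2.connectedComponentsWithStats(m); return [(ce[i].round(1).tolist(),s[i].tolist()) for i in range(1,n) if s[i,4]>=amin]
E
python3 - <<'E'
from h import *
c=cap("top"); s=cap("side")
print("yel",comps(mask(c,(20,120,120),(35,255,255),(300,240,420,300))),comps(mask(s,(20,120,120),(35,255,255),(220,220,280,290))))
m=cv2.bitwise_or(mask(c,(0,150,120),(6,255,255),(300,160,430,275)),mask(c,(174,150,120),(180,255,255),(300,160,430,275)))
for k in comps(m): print("red",k,cast(c,k[0],45).round(1))
P=pts(m); 
for lo in ("yel",): 
    y=pts(mask(c,(20,120,120),(35,255,255),(300,240,420,300))); print(y.tolist()); 
print(P.tolist())
im=cv2.resize(c["frame"][150:300,190:430],None,fx=3.2,fy=3.2,interpolation=cv2.INTER_CUBIC); cv2.imwrite("pics/c1.png",im)
E
```

```text
yel [([376.8, 274.1], [374, 270, 6, 10, 49])] [([247.7, 247.7], [239, 244, 17, 8, 93])]
red ([395.3, 187.7], [391, 184, 9, 8, 11]) [[ 614.5 -275.2   45. ]]
red ([350.0, 229.4], [348, 228, 5, 4, 8]) [[ 497.2 -157.2   45. ]]
[[375.0, 270.0], [376.0, 270.0], [377.0, 270.0], [378.0, 270.0], [374.0, 271.0], [375.0, 271.0], [376.0, 271.0], [377.0, 271.0], [378.0, 271.0], [379.0, 271.0], [374.0, 272.0], [375.0, 272.0], [376.0, 272.0], [377.0, 272.0], [378.0, 272.0], [379.0, 272.0], [374.0, 273.0], [375.0, 273.0], [376.0, 273.0], [377.0, 273.0], [378.0, 273.0], [379.0, 273.0], [374.0, 274.0], [375.0, 274.0], [376.0, 274.0], [377.0, 274.0], [378.0, 274.0], [379.0, 274.0], [375.0, 275.0], [376.0, 275.0], [377.0, 275.0], [378.0, 275.0], [379.0, 275.0], [375.0, 276.0], [376.0, 276.0], [377.0, 276.0], [378.0, 276.0], [379.0, 276.0], [376.0, 277.0], [377.0, 277.0], [378.0, 277.0], [379.0, 277.0], [376.0, 278.0], [377.0, 278.0], [378.0, 278.0], [379.0, 278.0], [376.0, 279.0], [377.0, 279.0], [378.0, 279.0]]
[[399.0, 184.0], [398.0, 185.0], [399.0, 185.0], [397.0, 186.0], [396.0, 187.0], [395.0, 188.0], [394.0, 189.0], [392.0, 190.0], [393.0, 190.0], [394.0, 190.0], [391.0, 191.0], [349.0, 228.0], [348.0, 229.0], [349.0, 229.0], [350.0, 229.0], [351.0, 229.0], [349.0, 230.0], [352.0, 230.0], [352.0, 231.0], [347.0, 234.0]]
```

View pics/c1.png

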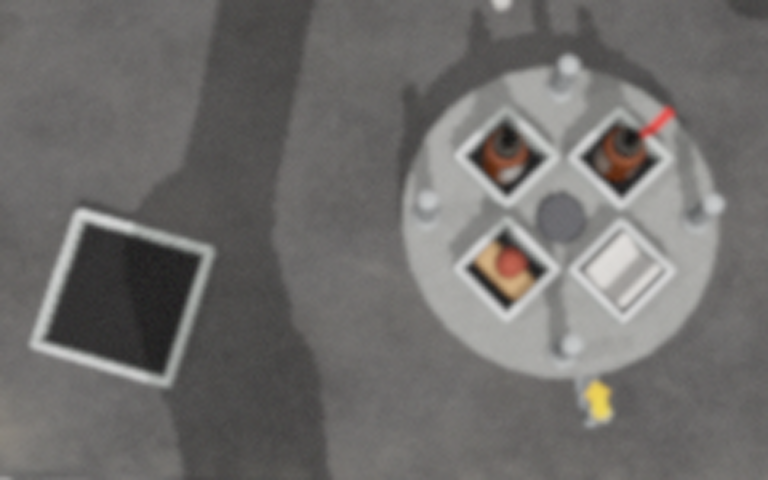

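The crop shows the post tops at full-image (367.8,170.6), (413.1,214.1), (368.4,257.8) and (323.4,212.8). The red mark's end is at (400,184.7) and the pointer tip at (376.5,269). The bottles are in the two upper pockets.

```bash
python3 - <<'E'
from h import *
c=cap("top"); o=np.array([190,150.]); f=lambda L:np.array(L,float)/3.2+o-0.35
po=cast(c,f([(569,66),(714,205),(571,345),(427,201)]),115); ax=po.mean(0)[:2]
print("posts",po.round(1).tolist(),"axis",ax, "r",np.linalg.norm(po[:,:2]-ax,axis=1))
A=lambda p:np.degrees(np.arctan2(p[...,1]-ax[1],p[...,0]-ax[0]))
print("post ang",A(po))
red=cast(c,f([(672,111)]),45);print("red",red,np.linalg.norm(red[:,:2]-ax),A(red))
pt=cast(c,f([(597,381)]),45);print("ptr",pt,np.linalg.norm(pt[:,:2]-ax),A(pt))
tr=cast(c,f([(80,212),(213,247),(168,383),(35,346)]),13.5);print("tray",tr.round(1).tolist(),tr.mean(0),np.linalg.norm(np.diff(tr,axis=0),axis=1))
k=cast(c,f([(561,217)]),45);print("hub",k)
pk=cast(c,f([(507,158),(620,158),(622,269),(507,269)]),70);print("pockets",pk.round(1).tolist(),A(pk))
R=cv2.Rodrigues
from scipy.spatial.transform import Rotation as Ro
q=robot.read_state()["tool_rot"];print(Ro.from_quat([q[1],q[2],q[3],q[0]]).as_matrix().round(3))
E
cat >> h.py <<'E'
from scipy.spatial.transform import Rotation as Ro
def to(xyz,psi):
    "shift and turn in tool axes to a downward tool with y axis at world angle psi (deg)"
    s=robot.read_state(); q=s["tool_rot"]; R=Ro.from_quat([q[1],q[2],q[3],q[0]])
    a=np.radians(psi); y=np.array([np.cos(a),np.sin(a),0]); z=np.array([0,0,-1.]); G=Ro.from_matrix(np.c_[np.cross(y,z),y,z])
    print("t",s["t"].__round__(2) if not isinstance(s["t"],np.ndarray) else s["t"],"pos",np.round(s["position"],1),"shift",(R.inv().apply(np.array(xyz)-s["position"])).round(1),"rv",(R.inv()*G).as_rotvec().round(3),"F",np.round(s["wrist_force"],1),"op",round(float(s["opening"]),1))
E
python3 -c "
from h import *
to((525.7,-85,190),1.6)"
```

```text
t 0.25 pos [ 239.7 -576.8  230.7] shift [ 452.9 -344.4   41.1] rv [-1.000e-03 -1.000e-03 -1.205e+00] F [ 0.4 -0.2  0.2] op 85.5
```

The rows are not in the units I measure in: shifts go in shares of 75 cm and turns go in shares of 2 pi rad. I convert before sending: 380 mm is 0.5067, 348 mm is 0.464, -1.2 rad is -0.191.

```bash
echo '[[[0.04,-0.0307,0],[0,0,-0.0159],40],[[0.08,-0.0613,0],[0,0,-0.0318],40],[[0.1227,-0.0933,0],[0,0,-0.0477],40],[[0.1653,-0.1253,0],[0,0,-0.0637],40],[[0.208,-0.1573,0],[0,0,-0.0796],40],[[0.2507,-0.1893,0],[0,0,-0.0955],40],[[0.2933,-0.2227,0],[0,0,-0.1114],40],[[0.336,-0.256,0],[0,0,-0.1273],40],[[0.3787,-0.288,0.0133],[0,0,-0.1432],40],[[0.4213,-0.32,0.0267],[0,0,-0.1592],40],[[0.464,-0.352,0.04],[0,0,-0.1751],40],[[0.5067,-0.384,0.0533],[0,0,-0.191],40]]' > m.json && python3 steer.py m.json; python3 -c "
from h import *
to((525.7,-85,190),1.6)"
```

```text
t: 1.25
position: [480.9, -163.6, 191.2]
tool_rot: [0.0, 0.697, 0.717, 0.0]
wrist_force: [0.8, -1.1, 0.4]
opening: 40.3
grip_force: 0.0
t 1.25 pos [ 480.9 -163.6  191.2] shift [77.3 47.   1.2] rv [ 0.001  0.    -0.   ] F [ 0.8 -1.1  0.4] op 40.3
```

Converted, 77 mm is 0.1027, 52 mm is 0.0693.

```bash
echo '[[[0.0347,0.0213,0],[0,0,0],40],[[0.0693,0.0427,0],[0,0,0],40],[[0.1027,0.0627,0],[0,0,0],40],[[0.1027,0.0627,0],[0,0,0],40],[[0.1027,0.0627,0],[0,0,0],40]]' > m.json && python3 steer.py m.json; python3 - <<'E'
from h import *
to((525.7,-85,88),1.6)
c=cap("side"); cv2.imwrite("pics/s1.png",cv2.resize(c["frame"][100:300,200:440],None,fx=3,fy=3,interpolation=cv2.INTER_CUBIC))
E
```

```text
t: 1.67
position: [525.8, -86.1, 191.2]
tool_rot: [-0.0, 0.698, 0.716, -0.0]
wrist_force: [0.3, -0.1, 0.5]
opening: 40.4
grip_force: 0.0
t 1.67 pos [525.8 -86.1 191.2] shift [ 1.100e+00 -1.000e-01  1.032e+02] rv [-0.     0.    -0.002] F [ 0.3 -0.1  0.5] op 40.4
```

View pics/s1.png

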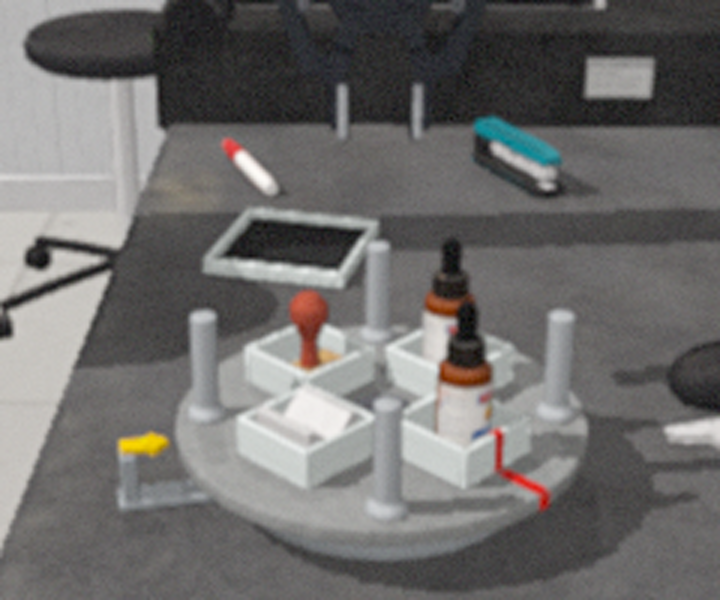

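The side crop shows the two fingertips at crop (343,135) and (418,135), straddling the far post (378,245), with clearance from the bottles. I descend and cage the post.

Converted, 102 mm is 0.136, 100 mm is 0.1333.

```bash
echo '[[[0.0013,0,0.0333],[0,0,0],40],[[0.0013,0,0.0667],[0,0,0],40],[[0.0013,0,0.1],[0,0,0],40],[[0.0013,0,0.12],[0,0,0],40],[[0.0013,0,0.1333],[0,0,0],40],[[0.0013,0,0.136],[0,0,0],40],[[0.0013,0,0.136],[0,0,0],30],[[0.0013,0,0.136],[0,0,0],20],[[0.0013,0,0.136],[0,0,0],20],[[0.0013,0,0.136],[0,0,0],20],[[0.0013,0,0.136],[0,0,0],20]]' > m.json && python3 steer.py m.json; python3 -c "
import numpy as np
for k in range(1,13):
  t=.05*k; print(round(110*(np.cos(t)-1),1),round(110*np.sin(t),1),round(t,2))"
```

```text
t: 2.63
position: [526.2, -86.6, 90.3]
tool_rot: [0.001, 0.699, 0.715, 0.001]
wrist_force: [-0.0, 0.3, 0.4]
opening: 20.0
grip_force: 0.0
-0.1 5.5 0.05
-0.5 11.0 0.1
-1.2 16.4 0.15
-2.2 21.9 0.2
-3.4 27.2 0.25
-4.9 32.5 0.3
-6.7 37.7 0.35
-8.7 42.8 0.4
-11.0 47.8 0.45
-13.5 52.7 0.5
-16.2 57.5 0.55
-19.2 62.1 0.6
```

Converted, 52.7 mm is 0.0703, 47.8 mm is 0.0637, 0.5 rad is 0.0796.

```bash
echo '[[[0,0.0013,0],[0,0,0.0016],20],[[0,0.004,0],[0,0,0.0048],20],[[-0.0003,0.0088,0],[0,0,0.0095],20],[[-0.0007,0.0147,0],[0,0,0.0159],20],[[-0.0016,0.0219,0],[0,0,0.0239],20],[[-0.0029,0.0292,0],[0,0,0.0318],20],[[-0.0045,0.0363,0],[0,0,0.0398],20],[[-0.0065,0.0433,0],[0,0,0.0477],20],[[-0.0089,0.0503,0],[0,0,0.0557],20],[[-0.0116,0.0571,0],[0,0,0.0637],20],[[-0.0147,0.0637,0],[0,0,0.0716],20],[[-0.018,0.0703,0],[0,0,0.0796],20]]' > m.json && python3 steer.py m.json
```

```text
t: 3.63
position: [577.4, -97.7, 89.1]
tool_rot: [-0.002, 0.855, 0.519, -0.001]
wrist_force: [-2.7, 2.7, 2.8]
opening: 19.7
grip_force: 1.6
```

```bash
python3 -c "
from h import *
s=robot.read_state();print(np.round(s['position'],1),np.hypot(*(np.array(s['position'])[:2]-[529,-195.3])))"
```

```text
[577.4 -97.7  89.1] 108.98494183670863
```

Converted, 62.1 mm is 0.0828, 57.5 mm is 0.0767, 0.6 rad is 0.0955.

```bash
echo '[[[-0.0001,0.0073,0],[0,0,0.008],20],[[-0.0007,0.0147,0],[0,0,0.0159],20],[[-0.0016,0.0219,0],[0,0,0.0239],20],[[-0.0029,0.0292,0],[0,0,0.0318],20],[[-0.0045,0.0363,0],[0,0,0.0398],20],[[-0.0065,0.0433,0],[0,0,0.0477],20],[[-0.0089,0.0503,0],[0,0,0.0557],20],[[-0.0116,0.0571,0],[0,0,0.0637],20],[[-0.0147,0.0637,0],[0,0,0.0716],20],[[-0.018,0.0703,0],[0,0,0.0796],20],[[-0.0216,0.0767,0],[0,0,0.0875],20],[[-0.0256,0.0828,0],[0,0,0.0955],20]]' > m.json && python3 steer.py m.json
```

```text
t: 4.63
position: [624.2, -143.1, 89.1]
tool_rot: [-0.001, 0.97, 0.243, -0.001]
wrist_force: [-1.7, 2.7, 2.5]
opening: 20.2
grip_force: 1.6
```

Converted, 62.1 mm is 0.0828, 57.5 mm is 0.0767, 0.6 rad is 0.0955.

```bash
echo '[[[-0.0001,0.0073,0],[0,0,0.008],20],[[-0.0007,0.0147,0],[0,0,0.0159],20],[[-0.0016,0.0219,0],[0,0,0.0239],20],[[-0.0029,0.0292,0],[0,0,0.0318],20],[[-0.0045,0.0363,0],[0,0,0.0398],20],[[-0.0065,0.0433,0],[0,0,0.0477],20],[[-0.0089,0.0503,0],[0,0,0.0557],20],[[-0.0116,0.0571,0],[0,0,0.0637],20],[[-0.0147,0.0637,0],[0,0,0.0716],20],[[-0.018,0.0703,0],[0,0,0.0796],20],[[-0.0216,0.0767,0],[0,0,0.0875],20],[[-0.0256,0.0828,0],[0,0,0.0955],20]]' > m.json && python3 steer.py m.json; python3 -c "
from h import *
s=robot.read_state();p=np.array(s['position'])[:2]-[529,-195.3];print(np.hypot(*p),np.degrees(np.arctan2(p[1],p[0])),s['q'])"
```

```text
t: 5.63
position: [636.6, -206.6, 89.0]
tool_rot: [-0.001, 0.998, -0.055, -0.001]
wrist_force: [-1.4, 3.0, 1.4]
opening: 20.1
grip_force: 1.5
108.1827795883837 -5.985497821623324 [-0.37963645  0.54426905  1.60952543  0.00202736  0.9910491   1.29960417]
```

Converted, 46.9 mm is 0.0625, 45.9 mm is 0.0612, 0.44 rad is 0.07.

```bash
echo '[[[-0.0001,0.0073,0],[0,0,0.008],20],[[-0.0007,0.0147,0],[0,0,0.0159],20],[[-0.0016,0.0219,0],[0,0,0.0239],20],[[-0.0029,0.0292,0],[0,0,0.0318],20],[[-0.0045,0.0363,0],[0,0,0.0398],20],[[-0.0065,0.0433,0],[0,0,0.0477],20],[[-0.0085,0.0489,0],[0,0,0.0541],20],[[-0.0105,0.0544,0],[0,0,0.0605],20],[[-0.0121,0.0584,0],[0,0,0.0653],20],[[-0.0133,0.0612,0],[0,0,0.0684],20],[[-0.014,0.0625,0],[0,0,0.07],20],[[-0.014,0.0625,0],[0,0,0.07],20]]' > m.json && python3 steer.py m.json; python3 - <<'E'
from h import *
s=robot.read_state();p=np.array(s['position'])[:2]-[529,-195.3];print(np.hypot(*p),np.degrees(np.arctan2(p[1],p[0])))
c=cap("top"); cv2.imwrite("pics/t2.png",cv2.resize(c["frame"][150:290,300:430],None,fx=4,fy=4,interpolation=cv2.INTER_CUBIC))
E
```

```text
t: 6.63
position: [621.6, -253.2, 88.9]
tool_rot: [-0.0, 0.963, -0.27, -0.0]
wrist_force: [0.1, 2.0, 0.0]
opening: 19.8
grip_force: 0.6
109.25363322057608 -32.02211691878188
```

View pics/t2.png

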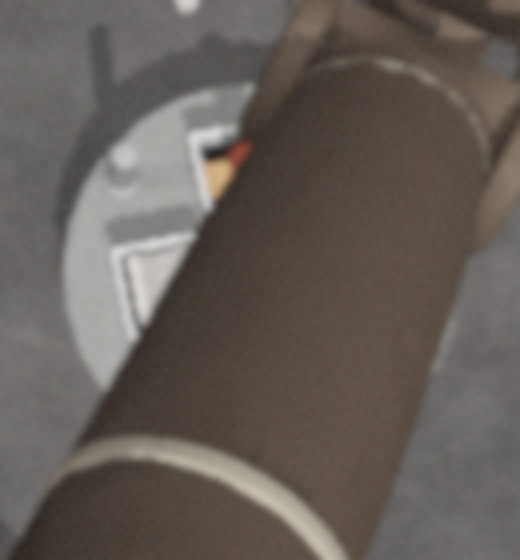

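The top view is hidden by the forearm; only the V-block, the stamp and one post show. Joint readings put the held post at about -31°, against a target of -31.3°. I release, rise and clear the view.

Converted, -160 mm is -0.2133, -120 mm is -0.16.

```bash
echo '[[[0,0,0],[0,0,0],30],[[0,0,0],[0,0,0],36],[[0,0,0],[0,0,0],36],[[0,0,-0.0267],[0,0,0],36],[[0,0,-0.0667],[0,0,0],36],[[0,0,-0.1133],[0,0,0],36],[[0,0,-0.16],[0,0,0],36],[[0,0,-0.2],[0,0,0],50],[[0,0,-0.2133],[0,0,0],60]]' > m.json && python3 steer.py m.json; python3 -c "
from h import *
to((400,80,250),-90)
to((400,80,250),90)"
```

```text
t: 7.43
position: [625.0, -255.2, 256.5]
tool_rot: [0.001, 0.963, -0.27, 0.006]
wrist_force: [0.0, -0.5, 0.8]
opening: 58.8
grip_force: 0.0
t 7.43 pos [ 625.  -255.2  256.5] shift [-366.4 -169.6    2.5] rv [ 0.002 -0.011 -0.546] F [ 0.  -0.5  0.8] op 58.8
t 7.43 pos [ 625.  -255.2  256.5] shift [-366.4 -169.6    2.5] rv [-0.015 -0.003  2.595] F [ 0.  -0.5  0.8] op 58.8
```

Converted, -366 mm is -0.488, -340 mm is -0.4533, -0.78 rad is -0.1241.

```bash
echo '[[[-0.0453,-0.02,0],[0,0,-0.0111],60],[[-0.0907,-0.0413,0],[0,0,-0.0223],60],[[-0.136,-0.0627,0],[0,0,-0.0334],60],[[-0.1813,-0.084,0],[0,0,-0.0446],60],[[-0.2267,-0.1053,0],[0,0,-0.0557],60],[[-0.272,-0.1253,0],[0,0,-0.0668],60],[[-0.3173,-0.1467,0],[0,0,-0.078],60],[[-0.3627,-0.168,0],[0,0,-0.0891],60],[[-0.408,-0.1893,0],[0,0,-0.1003],60],[[-0.4533,-0.2107,0],[0,0,-0.1114],60],[[-0.488,-0.2267,0],[0,0,-0.1241],60],[[-0.488,-0.2267,0],[0,0,-0.1241],60]]' > m.json && python3 steer.py m.json; python3 - <<'E'
from h import *
c=cap("top"); f=c["frame"][160:290,310:430]; cv2.imwrite("pics/t3.png",cv2.resize(f,None,fx=4.5,fy=4.5,interpolation=cv2.INTER_CUBIC))
B=(300,160,430,292)
r=cv2.bitwise_or(mask(c,(0,130,90),(6,255,255),B),mask(c,(172,130,90),(180,255,255),B))
print("red",comps(r,3)); print("yel",comps(mask(c,(20,120,120),(35,255,255),B)))
E
```

```text
t: 8.43
position: [393.9, 84.9, 248.3]
tool_rot: [-0.001, 0.993, 0.12, -0.001]
wrist_force: [-0.1, 0.4, -1.1]
opening: 60.0
grip_force: 0.0
red [([361.2, 189.0], [357, 186, 9, 8, 51]), ([373.7, 250.3], [373, 250, 2, 2, 3]), ([374.4, 260.9], [373, 256, 4, 11, 23])]
yel [([376.8, 274.2], [374, 270, 6, 10, 50])]
```

View pics/t3.png

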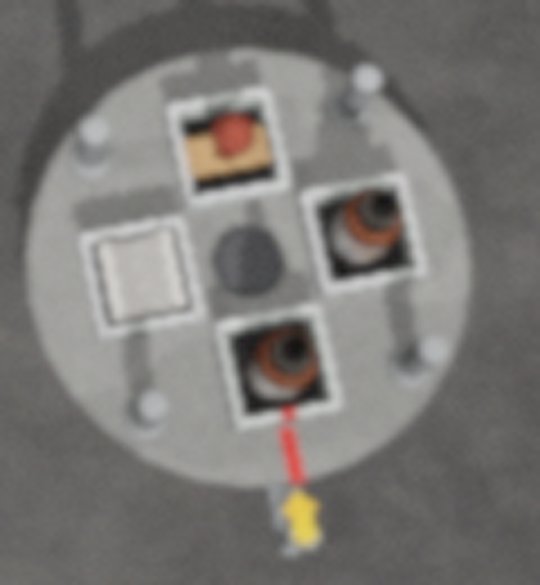

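The red line runs from crop (287,430) to (297,487) and meets the yellow tip at (298,490), so it is aligned to the eye. All items still stand. I measure the angle finely and locate the bottle.

```bash
python3 - <<'E'
from h import *
c=cap("top"); f=c["frame"].astype(float); ax=np.array([529,-195.3])
ang=lambda p:np.degrees(np.arctan2(p[1]-ax[1],p[0]-ax[0]))
# redness-weighted centroid per row, rows 256..268
for lab,rows,fn in(("red",range(256,269),lambda b,g,r:np.clip(r-1.5*np.maximum(b,g),0,None)),("yel",range(269,279),lambda b,g,r:np.clip(np.minimum(r,g)-1.6*b,0,None))):
    L=[]
    for y in rows:
        x=np.arange(364,390); w=fn(*f[y,364:390].T)
        if w.sum()>30: L.append(((x*w).sum()/w.sum(),y))
    P=cast(c,L,45); print(lab,[(round(a[0],1),a[1],round(ang(p),2),round(float(np.hypot(*(p[:2]-ax))))) for a,p in zip(L,P)])
po=cast(c,np.array([(368,79),(434,350),(152,406),(95,134)])/4.5+[310-.4,160-.4],115); print("posts",po.round(1).tolist(),po.mean(0),[ang(p) for p in po])
print("dropper@145",cast(c,np.array([(293,347)])/4.5+[309.6,159.6],145))
s=cap("side"); cv2.imwrite("pics/s3.png",cv2.resize(s["frame"][160:300,230:400],None,fx=4.5,fy=4.5,interpolation=cv2.INTER_CUBIC))
E
```

```text
red [(np.float64(373.4), 256, np.float64(-166.4), 101), (np.float64(373.7), 257, np.float64(-166.35), 104), (np.float64(373.9), 258, np.float64(-166.4), 107), (np.float64(374.0), 259, np.float64(-166.53), 109), (np.float64(374.2), 260, np.float64(-166.6), 112), (np.float64(374.5), 261, np.float64(-166.44), 115), (np.float64(374.8), 262, np.float64(-166.34), 117), (np.float64(375.0), 263, np.float64(-166.46), 120), (np.float64(375.1), 264, np.float64(-166.55), 122), (np.float64(375.3), 265, np.float64(-166.54), 125), (np.float64(375.7), 266, np.float64(-166.38), 128)]
yel [(np.float64(376.3), 270, np.float64(-166.67), 138), (np.float64(376.5), 271, np.float64(-166.72), 140), (np.float64(376.4), 272, np.float64(-167.01), 143), (np.float64(376.4), 273, np.float64(-167.26), 145), (np.float64(376.5), 274, np.float64(-167.35), 148), (np.float64(376.9), 275, np.float64(-167.21), 150), (np.float64(377.1), 276, np.float64(-167.24), 153), (np.float64(377.2), 277, np.float64(-167.31), 155), (np.float64(377.4), 278, np.float64(-167.33), 158)]
posts [[622.8, -252.6, 115.0], [471.6, -289.0, 115.0], [434.9, -136.9, 115.0], [584.7, -101.2, 115.0]] [ 528.49852939 -194.93221898  115.        ] [np.float64(-31.43555018029348), np.float64(-121.4991080559423), np.float64(148.1779893572275), np.float64(59.35865277841427)]
dropper@145 [[ 465.5835128  -208.44735613  145.        ]]
```

View pics/s3.png

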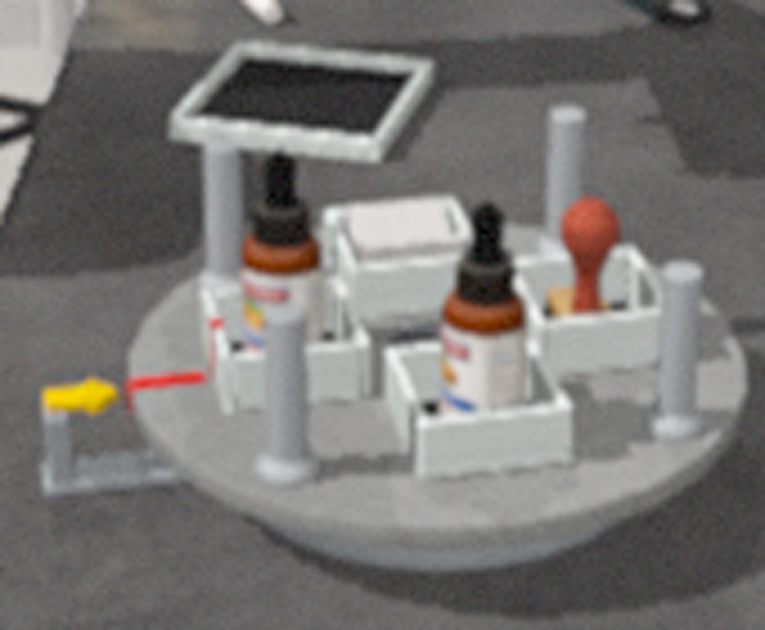

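The side view shows the mark's line running into the pointer at crop (125,388). All four things stand in their pockets. The bottle's axis is at crop x≈281 and its dropper tip at y≈155. I check its position across both views and work out the approach.

```bash
python3 - <<'E'
from h import *
c=cap("top");s=cap("side")
print("proj", (proj(s,[(465.6,-208.4,z) for z in (45,115,147)])-[230,160]).round(1)*4.5, "top", (proj(c,[(465.6,-208.4,z) for z in (115,122,147)])-[310,160])*4.5)
# triangulate the dropper tip
P=[k["camera_matrix"]@np.c_[cv2.Rodrigues(k["rvec"])[0],np.asarray(k["tvec"]).reshape(3)] for k in(c,s)]
X=cv2.triangulatePoints(P[0],P[1],np.array([[293/4.5+309.6],[347/4.5+159.6]]),np.array([[281/4.5+229.6],[157/4.5+159.6]])); print((X[:3]/X[3]).T)
to((466,-208.5,200),-76)
E
```

```text
proj [[279.   363.15]
 [275.85 211.95]
 [274.5  139.5 ]] top [[283.5671062  353.11021545]
 [285.29047071 351.29513891]
 [291.62841996 344.61990398]]
[[ 466.91432818 -209.00470487  140.39728971]]
t 8.68 pos [398.2  81.1 249.3] shift [ -0.7 297.4  49.5] rv [ 0.001 -0.    -0.012] F [ 0.2  0.4 -1.2] op 60.2
```

```bash
python3 - <<'E'
from h import *
s=cap("side"); g=lambda P:((proj(s,P)-[230,160])*4.5).round().tolist()
print("posts top", g([(622.8,-252.6,115),(471.6,-289,115),(584.7,-101.2,115)]))
a=np.radians(-166.4); ax=np.array([529,-195.3]); u=np.array([np.cos(a),np.sin(a)]); v=np.array([-u[1],u[0]])
for z in(60,65,70,45): print(z,g([np.r_[ax+u*(65+i*30)+v*j*30,z] for i,j in((1,1),(1,-1),(-1,1),(-1,-1))]))
print("ptr",g([np.r_[ax+u*134,45]]))
E
```

```text
posts top [[677.0, 266.0], [279.0, 307.0], [558.0, 109.0]]
60 [[218.0, 378.0], [196.0, 308.0], [365.0, 362.0], [335.0, 293.0]]
65 [[217.0, 367.0], [195.0, 297.0], [365.0, 351.0], [335.0, 283.0]]
70 [[217.0, 356.0], [195.0, 287.0], [365.0, 340.0], [335.0, 272.0]]
45 [[219.0, 410.0], [197.0, 339.0], [365.0, 394.0], [336.0, 324.0]]
ptr [[113.0, 384.0]]
```

Converted, 297 mm is 0.396, 280 mm is 0.3733, -0.01 rad is -0.0016.

```bash
echo '[[[0,0.048,0],[0,0,-0.0016],60],[[0,0.096,0],[0,0,-0.0016],60],[[0,0.144,0],[0,0,-0.0016],60],[[0,0.192,0],[0,0,-0.0016],60],[[0,0.24,0.0133],[0,0,-0.0016],60],[[0,0.288,0.0267],[0,0,-0.0016],60],[[0,0.336,0.0467],[0,0,-0.0016],60],[[0,0.3733,0.06],[0,0,-0.0016],60],[[-0.0009,0.396,0.0653],[0,0,-0.0016],60],[[-0.0009,0.396,0.0653],[0,0,-0.0016],60],[[-0.0009,0.396,0.0653],[0,0,-0.0016],60]]' > m.json && python3 steer.py m.json; python3 - <<'E'
from h import *
to((466,-208.5,78),-76)
E
```

```text
t: 9.65
position: [465.1, -208.8, 199.5]
tool_rot: [-0.001, 0.993, 0.12, -0.001]
wrist_force: [0.3, -0.1, 0.5]
opening: 60.1
grip_force: 0.0
t 9.65 pos [ 465.1 -208.8  199.5] shift [1.100e+00 1.000e-01 1.215e+02] rv [-0.001  0.001 -0.005] F [ 0.3 -0.1  0.5] op 60.1
```

Converted, 121 mm is 0.1613, 117 mm is 0.156.

```bash
echo '[[[0.0013,0,0.04],[0,0,0],60],[[0.0013,0,0.08],[0,0,0],60],[[0.0013,0,0.1133],[0,0,0],60],[[0.0013,0,0.14],[0,0,0],60],[[0.0013,0,0.156],[0,0,0],60],[[0.0013,0,0.1613],[0,0,0],60],[[0.0013,0,0.1613],[0,0,0],60]]' > m.json && python3 steer.py m.json; echo '[[[0,0,0],[0,0,0],50],[[0,0,0],[0,0,0],42],[[0,0,0],[0,0,0],38],[[0,0,0],[0,0,0],36],[[0,0,0],[0,0,0],34],[[0,0,0],[0,0,0],31],[[0,0,0],[0,0,0],28],[[0,0,0],[0,0,0],26],[[0,0,0],[0,0,0],26],[[0,0,0],[0,0,0],26]]' > m.json && python3 steer.py m.json
```

```text
t: 10.23
position: [466.1, -206.3, 78.8]
tool_rot: [-0.0, 0.993, 0.122, -0.001]
wrist_force: [-0.1, -0.3, 0.1]
opening: 60.1
grip_force: 0.0
t: 11.07
position: [467.5, -207.7, 80.4]
tool_rot: [0.001, 0.993, 0.122, 0.001]
wrist_force: [-0.1, -0.7, 6.9]
opening: 30.8
grip_force: 58.7
```

```bash
python3 - <<'E'
from h import *
s=cap("side"); cv2.imwrite("pics/s4.png",cv2.resize(s["frame"][150:260,230:370],None,fx=5,fy=5,interpolation=cv2.INTER_CUBIC))
st=robot.read_state(); print(st["wrist_force"],st["opening"],st["position"])
E
```

```text
[-0.50217629 -0.69564135  6.38529681] 30.454888615027134 [ 467.48692315 -207.70707152   80.4155206 ]
```

View pics/s4.png

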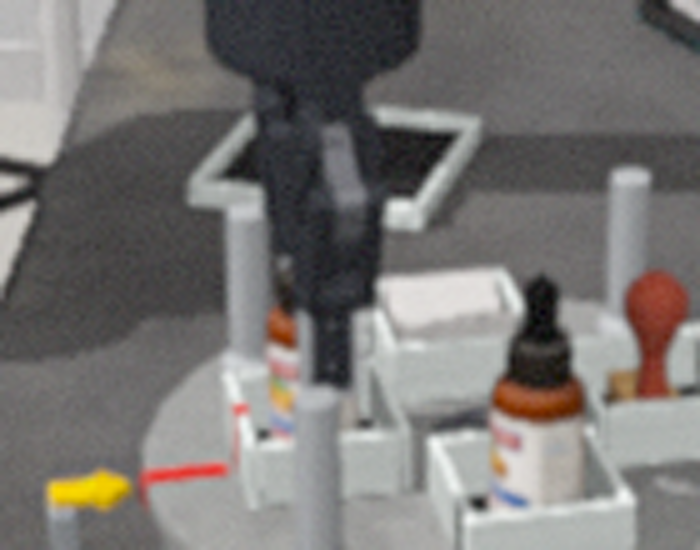

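The bottle is between the pads, with the finger covering the body below the shoulder (crop x 300–355, y 305–385). The mark is still at the pointer. I lift straight up.

Converted, -125 mm is -0.1667, -120 mm is -0.16.

```bash
echo '[[[0,0,-0.0053],[0,0,0],26],[[0,0,-0.0133],[0,0,0],26],[[0,0,-0.0267],[0,0,0],26],[[0,0,-0.0467],[0,0,0],26],[[0,0,-0.0733],[0,0,0],26],[[0,0,-0.1],[0,0,0],26],[[0,0,-0.1267],[0,0,0],26],[[0,0,-0.1467],[0,0,0],26],[[0,0,-0.16],[0,0,0],26],[[0,0,-0.1667],[0,0,0],26],[[0,0,-0.1667],[0,0,0],26]]' > m.json && python3 steer.py m.json; python3 - <<'E'
from h import *
s=cap("side"); cv2.imwrite("pics/s5.png",cv2.resize(s["frame"][90:260,230:400],None,fx=3.5,fy=3.5,interpolation=cv2.INTER_CUBIC))
to((454.5,162.8,205),-76)
E
```

```text
t: 12.03
position: [467.1, -207.2, 205.6]
tool_rot: [0.001, 0.993, 0.122, 0.001]
wrist_force: [-0.0, -0.6, -1.6]
opening: 30.5
grip_force: 59.2
t 12.08 pos [ 466.4 -206.9  204.4] shift [  77.6 -361.6   -0.6] rv [ 0.    -0.    -0.001] F [-0.8  0.6 -1.7] op 30.3
```

View pics/s5.png

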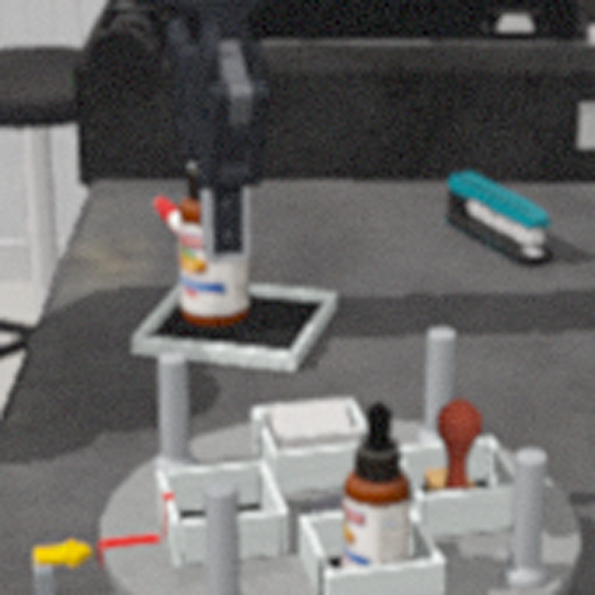

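The side view shows the bottle held upright above its empty pocket, with its base at about crop (214,323). The other three things still stand and the mark is still at the pointer. Next I measure the base's height and offset.

```bash
python3 - <<'E'
from h import *
s=cap("side"); R=cv2.Rodrigues(s["rvec"])[0]; o=-R.T@np.asarray(s["tvec"]).reshape(3)
uv=np.array([(214,323),(180,315),(248,315),(228,253)])/3.5+[230-.4,90-.4]-[1.6,.9]
p=cv2.undistortPoints(uv.reshape(-1,1,2),s["camera_matrix"],None).reshape(-1,2); d=np.c_[p,np.ones(4)]@R
for k,Y in zip(d,(-223,-207,-207,-230)): print((o+k*(Y-o[1])/k[1]).round(1))
st=robot.read_state(); print(st["position"])
E
```

```text
[ 463.8 -223.   172.7]
[ 445.4 -207.   170.1]
[ 479.9 -207.   170.5]
[ 471.8 -230.   212.6]
[ 465.91547818 -206.63890563  203.59605526]
```

Converted, -345 mm is -0.46, -325 mm is -0.4333.

```bash
echo '[[[0.0027,-0.0133,0],[0,0,0],26],[[0.008,-0.04,0],[0,0,0],26],[[0.0173,-0.08,0],[0,0,0],26],[[0.0267,-0.124,0],[0,0,0],26],[[0.036,-0.168,0],[0,0,0],26],[[0.0453,-0.2133,0],[0,0,0],26],[[0.056,-0.2587,0],[0,0,0],26],[[0.0667,-0.304,0],[0,0,0],26],[[0.076,-0.3493,0],[0,0,0],26],[[0.0853,-0.3947,0],[0,0,0],26],[[0.0933,-0.4333,0],[0,0,0],26],[[0.1,-0.46,0],[0,0,0],26]]' > m.json && python3 steer.py m.json; echo '[[[0.0053,-0.0133,0],[0,0,0],26],[[0.0067,-0.02,0],[0,0,0],26],[[0.0067,-0.0213,0],[0,0,0],26],[[0.0067,-0.0213,0],[0,0,0],26],[[0.0067,-0.0213,0],[0,0,0],26]]' > m.json && python3 steer.py m.json; python3 - <<'E'
from h import *
to((457,162.8,45),-76)
E
```

```text
t: 13.13
position: [454.0, 148.8, 203.0]
tool_rot: [-0.0, 0.992, 0.123, -0.001]
wrist_force: [0.5, 0.0, -0.7]
opening: 30.1
grip_force: 59.3
t: 13.55
position: [456.8, 161.6, 203.9]
tool_rot: [0.0, 0.993, 0.121, -0.0]
wrist_force: [0.4, 0.4, -1.1]
opening: 30.4
grip_force: 59.3
t 13.55 pos [456.8 161.6 203.9] shift [  0.6  -1.2 158.9] rv [ 0.001  0.001 -0.002] F [ 0.4  0.4 -1.1] op 30.4
```

Lowering to TCP z ≈ 50, then easing down while watching the force.

Converted, 154 mm is 0.2053, 151 mm is 0.2013.

```bash
echo '[[[0,0,0.02],[0,0,0],26],[[0,0,0.0467],[0,0,0],26],[[0,0,0.08],[0,0,0],26],[[0,0,0.1133],[0,0,0],26],[[0,0,0.1467],[0,0,0],26],[[0,0,0.1733],[0,0,0],26],[[0,0,0.1907],[0,0,0],26],[[0,0,0.2013],[0,0,0],26],[[0,0,0.2053],[0,0,0],26],[[0,0,0.2053],[0,0,0],26]]' > m.json && python3 steer.py m.json; echo '[[[0,0,0.0013],[0,0,0],26],[[0,0,0.0027],[0,0,0],26],[[0,0,0.004],[0,0,0],26],[[0,0,0.0053],[0,0,0],26],[[0,0,0.0053],[0,0,0],26]]' > m.json && python3 steer.py m.json
```

```text
t: 14.38
position: [456.9, 161.9, 49.9]
tool_rot: [0.0, 0.993, 0.121, -0.0]
wrist_force: [0.5, 0.0, -0.7]
opening: 30.4
grip_force: 59.3
t: 14.8
position: [457.3, 162.8, 46.6]
tool_rot: [-0.0, 0.993, 0.122, 0.0]
wrist_force: [-0.1, -0.3, 0.3]
opening: 30.3
grip_force: 59.3
```

Converted, 2 mm is 0.0027, 1 mm is 0.0013.

```bash
echo '[[[0,0,0.0013],[0,0,0],26],[[0,0,0.0027],[0,0,0],26],[[0,0,0.0027],[0,0,0],26],[[0,0,0.0027],[0,0,0],26]]' > m.json && python3 steer.py m.json; echo '[[[0,0,0.0013],[0,0,0],26],[[0,0,0.0027],[0,0,0],26],[[0,0,0.0027],[0,0,0],26],[[0,0,0.0027],[0,0,0],26]]' > m.json && python3 steer.py m.json
```

```text
t: 15.13
position: [456.9, 162.7, 44.2]
tool_rot: [0.0, 0.993, 0.122, -0.0]
wrist_force: [-0.4, -1.0, -1.5]
opening: 30.2
grip_force: 59.3
t: 15.47
position: [456.9, 162.6, 42.1]
tool_rot: [0.0, 0.993, 0.122, -0.0]
wrist_force: [0.2, -0.7, -1.0]
opening: 30.4
grip_force: 59.3
```

Converted, 1 mm is 0.0013, 0.5 mm is 0.0007.

```bash
echo '[[[0,0,0.0007],[0,0,0],26],[[0,0,0.0013],[0,0,0],26],[[0,0,0.0013],[0,0,0],26],[[0,0,0.0013],[0,0,0],26]]' > m.json && python3 steer.py m.json; echo '[[[0,0,0.0007],[0,0,0],26],[[0,0,0.0013],[0,0,0],26],[[0,0,0.0013],[0,0,0],26],[[0,0,0.0013],[0,0,0],26]]' > m.json && python3 steer.py m.json; python3 -c "
from h import *
s=cap('side'); cv2.imwrite('pics/s6.png',cv2.resize(s['frame'][90:230,230:400],None,fx=4.5,fy=4.5,interpolation=cv2.INTER_CUBIC))"
```

```text
t: 15.8
position: [456.9, 162.7, 41.2]
tool_rot: [0.0, 0.993, 0.122, -0.0]
wrist_force: [0.7, 0.9, -1.0]
opening: 30.3
grip_force: 59.3
t: 16.13
position: [457.4, 162.7, 40.9]
tool_rot: [-0.0, 0.993, 0.122, 0.0]
wrist_force: [-1.5, 0.2, 6.3]
opening: 30.6
grip_force: 59.8
```

View pics/s6.png

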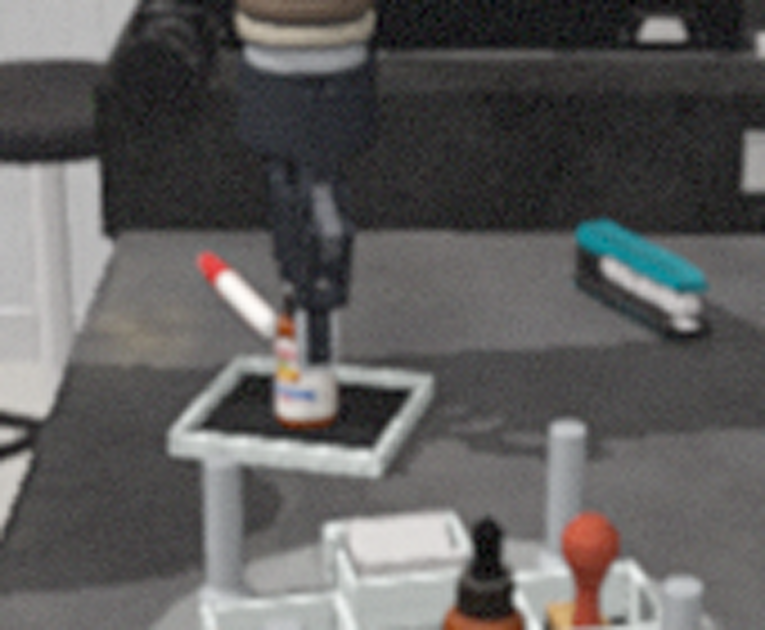

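The bottle stands in the middle of the tray (base at crop (305,420)) and a 6 N contact force confirms it is down. I release slowly and rise.

The rows are not in the units I measure in: shifts go in shares of 75 cm and turns go in shares of 2 pi rad. I convert before sending: -205 mm is -0.2733, -200 mm is -0.2667.

```bash
echo '[[[0,0,0],[0,0,0],31],[[0,0,0],[0,0,0],32],[[0,0,0],[0,0,0],34],[[0,0,0],[0,0,0],37],[[0,0,0],[0,0,0],42],[[0,0,0],[0,0,0],50],[[0,0,0],[0,0,0],60],[[0,0,0],[0,0,0],65],[[0,0,0],[0,0,0],65]]' > m.json && python3 steer.py m.json; echo '[[[0,0,-0.0067],[0,0,0],65],[[0,0,-0.02],[0,0,0],65],[[0,0,-0.0467],[0,0,0],65],[[0,0,-0.08],[0,0,0],65],[[0,0,-0.12],[0,0,0],65],[[0,0,-0.16],[0,0,0],65],[[0,0,-0.2],[0,0,0],65],[[0,0,-0.24],[0,0,0],65],[[0,0,-0.2667],[0,0,0],65],[[0,0,-0.2733],[0,0,0],65],[[0,0,-0.2733],[0,0,0],65]]' > m.json && python3 steer.py m.json; python3 - <<'E'
from h import *
s=cap('side'); c=cap("top")
a=cv2.resize(s['frame'][150:300,220:400],(480,400),interpolation=cv2.INTER_CUBIC); b=cv2.resize(c["frame"][160:290,310:430],(320,347),interpolation=cv2.INTER_CUBIC)
im=np.zeros((400,800,3),np.uint8); im[:,:480]=a; im[:347,480:]=b; cv2.imwrite('pics/f.png',im)
f=c["frame"].astype(float)
for y in range(256,267,2):
    w=np.clip(f[y,364:390,2]-1.5*f[y,364:390,:2].max(1),0,None); print(y,((np.arange(364,390)*w).sum()/w.sum()).round(1),end="; ")
E
```

```text
t: 16.93
position: [457.0, 162.7, 40.2]
tool_rot: [-0.0, 0.993, 0.122, -0.0]
wrist_force: [-0.6, -0.3, -0.7]
opening: 65.3
grip_force: 0.0
t: 17.85
position: [458.4, 163.0, 248.0]
tool_rot: [-0.0, 0.993, 0.122, 0.003]
wrist_force: [-0.8, 0.5, 0.5]
opening: 64.9
grip_force: 0.0
256 373.4; 258 373.9; 260 374.2; 262 374.8; 264 375.1; 266 375.7;
```

View pics/f.png

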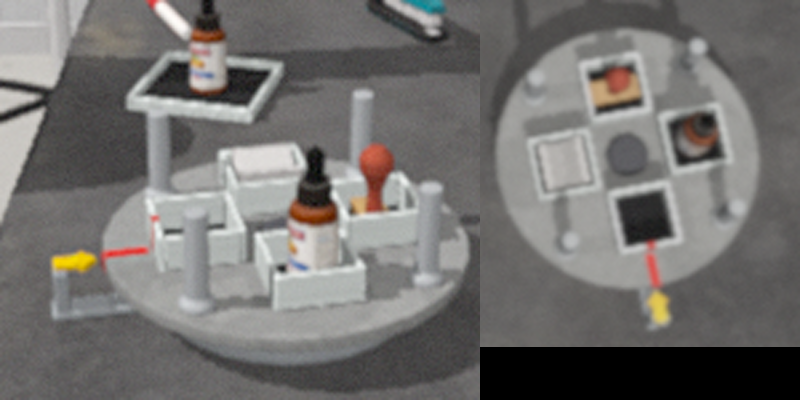

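The bottle stands upright in the tray (side, (208,60)) and the marked pocket is empty. The red line still meets the pointer (top, (657,288)), and the other three things stand in their pockets.

```bash
python3 -c "
from workcell import robot
print(robot.close_job())"
```

```text
the job is handed in; nothing more can be done
None
```

The job is handed in at about 18 s: in the last pictures the red mark is at the yellow pointer (within about 0.5°), the brown dropper bottle stands upright in the drip tray, and the other three things stand in their pockets.

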